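# Open the billet feeder's grate with its lever

## Task

Let the round wooden billet out of the feeder on the bench: with the fingertips, press down the padded long end of the lever to raise the heavy steel grate, and keep it pressed until the billet has rolled down the chute to its end stop. Then let the lever come back up under control, so that the grate goes shut without slamming. Touch nothing but the lever: do not touch the grate or the billet, do not lift the lever out of its saddle, and leave the tools and containers around it where they are.

Things in the scene. Friction and masses are not known exactly. Their poses are not given: they have to be found in the camera images.
- feeder: feeder fixed to the bench: plywood base 370 x 200 mm, white chute 110 mm wide between plywood cheeks. Origin on the bench top below the grate's hinge (130 mm up), on the chute's centre line; x runs downhill (12 degrees), z up, y towards the lever's side. End stop's face at x = 323 mm. Nothing but the lever stands higher than 160 mm. Yaw varies
- saddle (a point): centre of the steel fork (two uprights, open upwards) in which the lever's cross pin rests; at x = 30, y = 85, z = 133 mm in the feeder's frame
- lever_pivot (a point): centre of the lever's cross pin, on which it rocks. The lever, a loose steel bar 16 mm wide beside the cheek, parallel to the feeder's x, is held in the fork by its weight and the grate's; it reaches 245 mm from the pin to -x (long end) and 80 mm to +x (short end). Orientation: as the feeder's at the start; it turns about -y as the long end goes down
- press_pad (a point): centre of the top of the rubber pad (60 mm along x 70 across) on the lever's long end. At first 196 mm from the pin to -x and 90 above it, 224 above the bench, sloping down 20 degrees to the pin. Pressed (3 to 8 N) it moves on an arc of radius 216 about the pin; 110 mm lower the grate is open enough, 140 lower well open. Released, the grate's weight raises it
- grate (a joint): opening angle of the heavy dark steel grate over the upper chute, rad: 0 shut, grows as its free edge rises, at most 0.8. 1.6 to 2.8 kg, hinged at its uphill edge, it falls shut unless the lever's short end, under an ear at its side, holds it up. The billet gets out from about 0.3
- grate_edge (a point): top middle of the grate's free (downhill) edge, 125 mm downhill of its hinge; a 70 mm plate hangs from this edge and holds the billet back. Do not touch the grate
- billet_center (a point): centre of the round wooden billet, 42 mm in diameter, 90 mm long, lying across the chute behind the grate's hanging plate. It rolls off by itself in about a second once the grate is up; at the end stop its centre is at x = 302 mm of the feeder's frame
- glue: bystander, to be left alone: white glue bottle, 56 mm across, 150 tall; origin at the centre of its underside
- screw_jar: bystander, to be left alone: glass jar with steel lid, 64 mm across, 75 tall; origin at the centre of its underside
- tape: bystander, to be left alone: grey pocket tape measure, 65 x 35 x 58 mm; origin at the centre of its underside
- driver: bystander, to be left alone: screwdriver, 200 mm long, lying; origin at the centre of its underside
- offcut: bystander, to be left alone: square wooden offcut, 90 x 45 x 45 mm; origin at the centre of its underside
- stain_can: bystander, to be left alone: metal can, 72 mm across, 85 tall; origin at the centre of its underside

How it is judged:
By the outcome, as a careful person would: the job done as asked, in the order asked, and still so for the second after the job is handed in, with the robot touching nothing.
It also fails if it takes over 38 s, if anything falls off the work surface, if the arm or the gripper's body presses on something with over 40 N, if the wrist force passes 120 N, or if a joint passes its speed limit or range.

## Robot

A 6-joint arm with a two-finger parallel gripper is mounted at the origin on the work surface. World frame = base frame: x ahead of the robot, y to its left, z up, the work surface at z = 0. Lengths are in m, angles in rad, forces in N, time in s.
With the tool pointing down it reaches from about 0.325 to 0.925 m from the base axis. Payload 3.1 kg.
Tool frame: the origin (TCP) lies on the centre line of the jaws, within the pads' length; the fingertips stand r.tip_reach ahead of it and the grasp point (between the pads) is the TCP (r.tip_reach is the distance from the TCP to the fingertips, in m); x points along the fingers, z is the direction in which the jaws open and shut, and the axes are right-handed (so a half turn about x gives the same grasp; the last joint's range is limited). The gripper opens to 85 mm and grips with 20 to 120 N. Pads are 22 mm wide; open, the fingers measure 114 mm over their backs; the gripper's body (76 mm by 85 mm) begins 54 mm behind the grasp point. The pads swing forward as they close: fully open they stand 13 mm farther back than shut.
Start: joints at [1.156, 0.217, 1.613, -0, 1.311, -0.112], TCP at [0.186, 0.597, 0.25] pointing down, gripper open.
Joint ranges: [-2.75, 2.75], [-0.78, 2.1], [0.31, 2.55], [-1.13, 4.27], [0.13, 2.63], [-2.58, 2.58]. Speed limits (rad/s): [2.79, 2.79, 3.14, 3.14, 3.14, 3.14].

## Interface

Orientations are given as a unit quaternion [w, x, y, z].
In Python, from station import r gives the robot as it stands. The module is installed in compiled form; this text tells all that it offers.
- The arm moves only by the tool step_arm, never from a script. Its argument "deltas" is one flat list of numbers, 7 for each row, row after row: the shift along the tool's x, y, z in mm, then the turn, a rotation vector about the tool's x, y, z in degrees, then the finger opening in mm, from 0 to 85.4. A call has 1 to 10 rows; each row is the pose to reach, as a shift and turn from the pose commanded when the call began, along the tool's axes at that moment; what a row does not reach only later rows make up. A row lasts 1/10 s, in which the tool goes at most 50 mm and 8.59 degrees, less where a joint would pass 70% of its speed; a pose out of reach is approached as far as the arm can. A call with a gripper value outside its range is refused whole. The fingers move at their own pace and stop on an object; "squeeze" is the grip in N (left out, the last holds). Time passes only in rows, so rows that repeat a pose let the fingers close. It gives the time, the measured TCP pose, the force and the opening at its end, in the units of the state.
- r.read_state(): the state, without advancing time (a new reading comes with each control period).
- r.snapshot(name): name is "side" or "top" or "wrist"; returns the picture (384x512x3 uint8, blue, green, red); there is no depth.
- r.camera_info(name): a dict with "intrinsics" (3x3 intrinsics, pixels), "cam_to_world" (4x4, takes a point from camera to world coordinates); the wrist camera has in their place "hand_eye" (4x4, takes a point from camera to tool coordinates, whose origin is the TCP and whose axes are the tool frame's). Camera axes: x right, y up, looking along -z (the intrinsics and any distortion apply to the point x, -y, -z); pixel columns grow to the right and rows downward; lengths in m; the calibration is good to about 2 mm. A picture is of the moment at which its call begins: read the wrist's pose just before it. camera_info takes no time and is no camera call.
- r.hand_in(): hands the job in, once; it reports no verdict.
The state is a dict: "t": time; "joint_positions": joint angles; "qvel": joint speeds; "effort": joint torques, N m; "tcp_pos": TCP position; "tool_rot": TCP orientation; "force": force on the tool from outside, world axes, zero at the start; "ft_torque": the same for the moment, N m; "width": finger opening in m.
Only numpy, scipy, OpenCV 4.12 (cv2) and the standard library are available. Lean on these libraries where they do the work, as an engineer would, in place of code of your own. Each camera call takes 0.05 s, during which the arm holds its last target.

## Working session

There is one attempt and no reset: what is moved stays moved. The work goes in short steps, Python scripts to look and compute and a tool call to move; the robot and the scene stay as the last step left them, time stands still between calls to the robot, and variables do not carry over. Pictures are saved under pics/ and viewed, and the job is handed in when it is done.

Besides the shell and the picture viewer there is one more tool, called after "Emit:" as name(argument=value, ...) on one line, values as JSON. step_arm: Moves the arm, as the interface text tells. Its arguments: {"type":"object","properties":{"deltas":{"type":"array"},"squeeze":{"type":"number"}},"required":["deltas"]}

```bash
mkdir -p pics
python3 - <<'E'
from station import r
import cv2,numpy as np
s=r.read_state(); print(s); print(r.tip_reach)
for n in ["side","top"]:
    cv2.imwrite(f"pics/{n}0.png",r.snapshot(n)); print(n,r.camera_info(n))
print(r.camera_info("wrist"))
E
```

```text
{'t': 0.0, 'joint_positions': array([ 1.15581532e+00,  2.17772487e-01,  1.61496162e+00, -2.23785332e-05,
        1.31131214e+00, -1.12171201e-01]), 'qvel': array([ 1.95331275e-04,  7.52628333e-04,  6.77053410e-06, -2.08906829e-04,
        2.23830501e-03, -1.94063172e-03]), 'effort': array([ 8.54175632e-04, -3.96843302e+01, -3.03853369e+01, -1.22451052e-04,
        9.56855627e-03, -2.23086232e-05]), 'tcp_pos': array([0.18602433, 0.59584699, 0.24894251]), 'tool_rot': array([ 0.56894378, -0.41930688,  0.57044021,  0.41842882]), 'force': array([-0.29179245,  1.03939992, -0.11790087]), 'ft_torque': array([-0.01559837, -0.01019019,  0.01752126]), 'width': 0.08521759900341236}
0.019
side {'intrinsics': array([[463.53523416,   0.        , 250.19814134],
       [  0.        , 463.53523416, 193.05243924],
       [  0.        ,   0.        ,   1.        ]]), 'cam_to_world': array([[ 0.9908806 ,  0.10685593, -0.08208199,  0.46128356],
       [-0.13467822,  0.76655634, -0.62789582, -0.75331052],
       [-0.00417392,  0.63322444,  0.77395697,  1.11640202],
       [ 0.        ,  0.        ,  0.    
[... 281 characters left out ...]
-0.99959736, -0.0264333 , -0.01031538,  0.03912894],
       [-0.01368242,  0.13054692,  0.99134772,  1.37839958],
       [ 0.        ,  0.        ,  0.        ,  1.        ]])}
{'intrinsics': array([[269.8542368 ,   0.        , 263.96061994],
       [  0.        , 269.8542368 , 190.10302884],
       [  0.        ,   0.        ,   1.        ]]), 'hand_eye': array([[-7.14277718e-04,  3.15263041e-01, -9.49004060e-01,
        -1.23987254e-01],
       [-2.51888179e-04,  9.49004215e-01,  3.15263282e-01,
         7.93958180e-02],
       [ 9.99999713e-01,  4.64228442e-04, -5.98441532e-04,
         6.68099767e-05],
       [ 0.00000000e+00,  0.00000000e+00,  0.00000000e+00,
         1.00000000e+00]])}
```

View pics/side0.png

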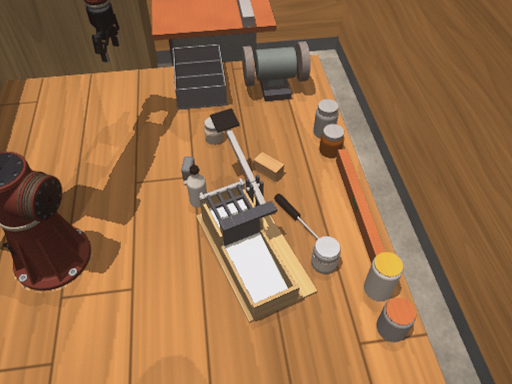

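View pics/top0.png

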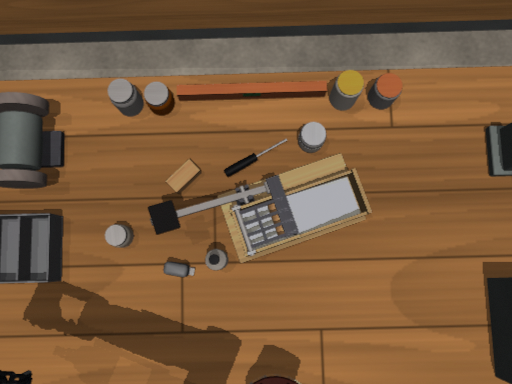

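Run:
```python
import cv2
a=cv2.imread("pics/top0.png")[140:280,90:390]; b=cv2.imread("pics/side0.png")[90:330,170:330]
cv2.imwrite("pics/topz.png",cv2.resize(a,None,fx=2.6,fy=2.6,interpolation=2)); cv2.imwrite("pics/sidez.png",cv2.resize(b,None,fx=2.5,fy=2.5,interpolation=2))
```

```text
(no output)
```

View pics/topz.png

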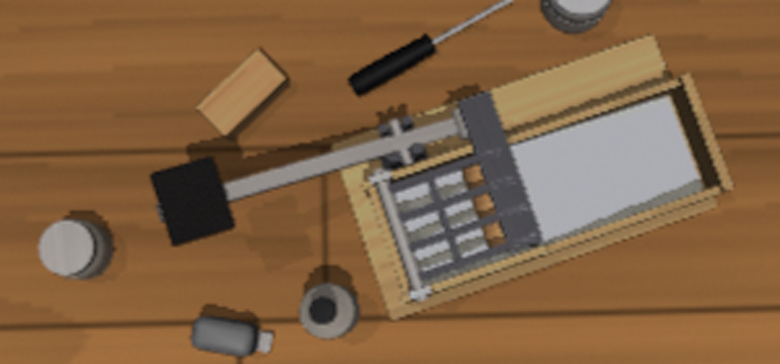

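View pics/sidez.png

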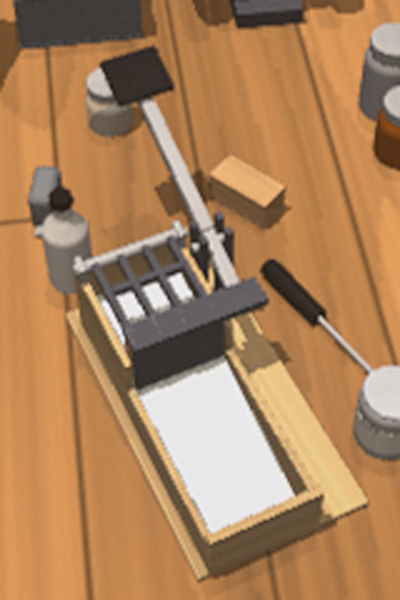

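```bash
cat > h.py <<'E'
from station import r
import numpy as np,cv2
C={n:r.camera_info(n) for n in ["side","top"]}
def ray(n,u,v):
    K=C[n]["intrinsics"];T=C[n]["cam_to_world"]
    d=np.array([(u-K[0,2])/K[0,0],-(v-K[1,2])/K[1,1],-1.])
    return T[:3,3],T[:3,:3]@d
def plane(n,u,v,z):
    o,d=ray(n,u,v);return o+d*(z-o[2])/d[2]
def tri(a,b):
    (o1,d1),(o2,d2)=ray("top",*a),ray("side",*b)
    s=np.linalg.lstsq(np.c_[d1,-d2],o2-o1,rcond=None)[0]
    p,q=o1+s[0]*d1,o2+s[1]*d2
    return (p+q)/2,np.linalg.norm(p-q)
def proj(n,p):
    K=C[n]["intrinsics"];T=C[n]["cam_to_world"];c=T[:3,:3].T@(np.array(p)-T[:3,3])
    return K[0,2]+K[0,0]*c[0]/-c[2],K[1,2]-K[1,1]*c[1]/-c[2]
def blob(img,box,thr=45):
    x0,x1,y0,y1=box
    m=(img[y0:y1,x0:x1].max(2)<thr).astype(np.uint8)
    n,l,s,c=cv2.connectedComponentsWithStats(m)
    i=1+np.argmax(s[1:,4]);pts=np.argwhere(l==i)[:,::-1].astype(np.float32)
    return c[i]+[x0,y0],s[i],cv2.boxPoints(cv2.minAreaRect(pts))+[x0,y0]
E
python3 - <<'E'
from h import *
np.set_printoptions(precision=4,suppress=True)
t=cv2.imread("pics/top0.png");s=cv2.imread("pics/side0.png")
a=blob(t,(140,190,190,240));b=blob(s,(205,245,100,140))
print(a,b)
p,e=tri(a[0],b[0]);print("pad",p,e,plane("top",*a[0],.224),plane("side",*b[0],.224))
z=lambda u,v:(u/2.6+90-.3,v/2.6+140-.3)
zs=lambda u,v:(u/2.5+170-.3,v/2.5+90-.3)
pin=plane("top",*z(402,143),.14);print("pin",pin, tri(z(402,143),zs(209,238)))
print("hinge posts",tri(z(378,178),zs(179,231)),tri(z(418,293),zs(81,265)))
d=pin-p;print(np.hypot(*d[:2]),np.degrees(np.arctan2(d[1],d[0])))
q1,q2=[plane("top",*z(*w),.13) for w in((378,178),(418,293))]
print(q1,q2,np.degrees(np.arctan2(*(q1-q2)[[1,0]]))-90)
for nm,w,zz in(("jar",(68,247),.075),("glue",(325,308),.15),("tape",(230,335),.058)):print(nm,plane("top",*z(*w),zz))
E
```

```text
(array([163.5678, 216.709 ]), array([  8,  10,  32,  34, 701], dtype=int32), array([[147.21  , 206.8719],
       [171.2954, 199.3452],
       [179.8185, 226.6192],
       [155.7331, 234.1459]])) (array([237.6667, 124.6667]), array([32, 24,  2,  2,  3], dtype=int32), array([[237. , 125. ],
       [238. , 124. ],
       [238.5, 124.5],
       [237.5, 125.5]]))
pad [0.5399 0.26   0.1891] 0.036195174631956796 [0.5185 0.2534 0.224 ] [0.5545 0.2233 0.224 ]
pin [0.5769 0.0641 0.14  ] (array([0.5767, 0.064 , 0.1429]), np.float64(0.0004215403215354979))
hinge posts (array([0.5453, 0.0886, 0.1312]), np.float64(0.002254259865217742)) (array([0.4329, 0.0523, 0.1342]), np.float64(0.0027886231912747413))
0.19935544041438014 -79.32796386808022
[0.5443 0.0886 0.13  ] [0.4316 0.0523 0.13  ] -72.14812303490717
jar [0.4879 0.4077 0.075 ]
glue [0.4193 0.1408 0.15  ]
tape [0.395  0.2458 0.058 ]
```

```bash
cat >> h.py <<'E'
from scipy.spatial.transform import Rotation as R
def rot(s): return R.from_quat(np.roll(s["tool_rot"],-1))
YAW=np.radians(-72.15); U=np.array([np.cos(YAW),np.sin(YAW),0]); V=np.array([-U[1],U[0],0])
E
python3 - <<'E'
from h import *
np.set_printoptions(precision=4,suppress=True)
z=lambda u,v:(u/2.6+90-.3,v/2.6+140-.3)
zs=lambda u,v:(u/2.5+170-.3,v/2.5+90-.3)
# pad centre by corners in side
c=np.mean([zs(*w) for w in((100,60),(157,47),(174,88),(118,103))],0)
print("pad",tri((163.57,216.7),c))
# chute right-hand inner edges / lever line
a,b=plane("top",*z(225,192),.195),plane("top",*z(402,143),.14)
print("lever yaw",np.degrees(np.arctan2(*(b-a)[[1,0]])))
# base lever-side edge corners
a,b=plane("top",*z(335,147),.01),plane("top",*z(655,38),.01);print("base edge yaw",np.degrees(np.arctan2(*(b-a)[[1,0]])))
a,b=plane("top",*z(395,318),.01),plane("top",*z(718,202),.01);print("base edge yaw",np.degrees(np.arctan2(*(b-a)[[1,0]])))
# origin from posts: mid; predicted pin & pad
s=r.read_state();M=rot(s);print(M.as_matrix(),s["tcp_pos"])
T=np.c_[[0,0,-1],np.cross(V,[0,0,-1]),V];T2=np.c_[[0,0,-1],np.cross(-V,[0,0,-1]),-V]
for t in(T,T2):
    print(np.degrees((M.inv()*R.from_matrix(t)).as_rotvec()))
for p in([.5167,.2507,.30],[.518,.253,.30]):print(p,1000*M.inv().apply(np.array(p)-s["tcp_pos"]))
E
```

```text
pad (array([0.5196, 0.2541, 0.2203]), np.float64(0.0013773571692131388))
lever yaw -73.44230054852025
base edge yaw -72.52678330176481
base edge yaw -71.82424668120925
[[-0.0009 -0.9545  0.2982]
 [-0.0021  0.2982  0.9545]
 [-1.      0.0002 -0.0022]] [0.1861 0.5959 0.2491]
[54.8005 -0.1247  0.0491]
[-125.1994   -0.0581   -0.1477]
[0.5167, 0.2507, 0.3] [ -50.5272 -418.5103 -231.0351]
[0.518, 0.253, 0.3] [ -50.5331 -419.0653 -228.452 ]
```

Emit:
step_arm(deltas=[-15,-20,-11,3,0,0,0,-28,-55,-30,8,0,0,0,-38,-95,-52,13,0,0,0,-46,-140,-77,19,0,0,0,-50,-185,-102,25,0,0,0,-50,-230,-127,31,0,0,0,-50,-275,-151,37,0,0,0,-50,-320,-176,43,0,0,0,-50,-360,-198,49,0,0,0,-50,-392,-215,54.8,0,0,0])

```text
t: 1.1
tcp_pos: [0.4977, 0.272, 0.2998]
tool_rot: [0.699, -0.108, 0.699, 0.108]
force: [0.2, 0.3, 0.3]
width: 0.0002
```

Run:
```python
from h import *
np.set_printoptions(precision=4,suppress=True)
s=r.read_state();M=rot(s);print(s["t"],s["tcp_pos"],s["width"],s["force"]);print(M.as_matrix())
print(1000*M.inv().apply(np.array([.518,.253,.275])-s["tcp_pos"]),np.degrees((M.inv()*R.from_matrix(np.c_[[0,0,-1],np.cross(V,[0,0,-1]),V])).as_rotvec()))
```

```text
1.1 [0.4977 0.272  0.2998] 0.00015092654861514004 [0.2456 0.3294 0.2967]
[[-0.0003 -0.3012  0.9536]
 [-0.0007  0.9536  0.3012]
 [-1.     -0.0005 -0.0005]]
[ 24.8205 -24.2688  13.6614] [-0.3197 -0.0308  0.0309]
```

Emit:
step_arm(deltas=[5,-12,7,0,0,0,0,15,-24,14,0,0,0,0,22,-24,14,0,0,0,0,25,-24,14,0,0,0,0,25,-24,14,0,0,0,0])

```text
t: 1.6
tcp_pos: [0.5155, 0.2569, 0.2739]
tool_rot: [0.697, -0.11, 0.699, 0.11]
force: [-0.7, 0.4, -0.1]
width: 0.0002
```

Run:
```python
from h import *
np.set_printoptions(precision=4,suppress=True)
s=r.read_state();M=rot(s);print(s["t"],s["tcp_pos"],s["width"],s["force"])
a=r.snapshot("wrist");b=r.snapshot("side")
cv2.imwrite("pics/w1.png",np.hstack([a,cv2.resize(b[70:254,150:310],(334,384),interpolation=2)])[:, :800])
```

```text
1.6 [0.5155 0.2569 0.2739] 0.00020620804055975557 [-0.7122  0.4394 -0.0895]
```

View pics/w1.png

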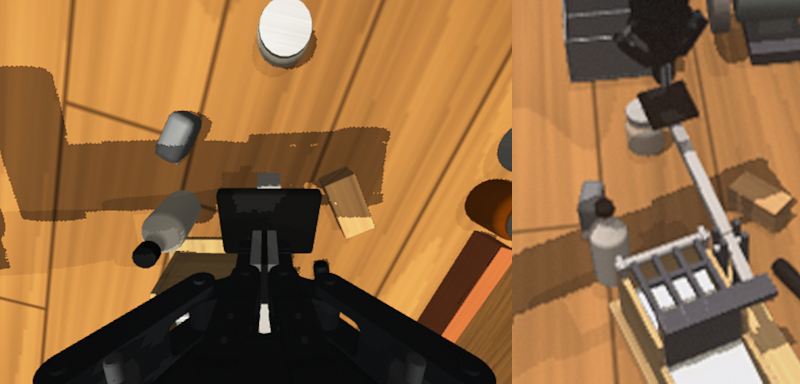

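Emit:
step_arm(deltas=[6,0,0,0,0,0,0,12,0,0,0,0,0,0,18,0,0,0,0,0,0,23,0,0,0,0,0,0,26,0,0,0,0,0,0,26,0,0,0,0,0,0])

```text
t: 2.3
tcp_pos: [0.5167, 0.2557, 0.2484]
tool_rot: [0.698, -0.11, 0.699, 0.11]
force: [0.2, -0.1, -0.1]
width: -0.0002
```

Emit:
step_arm(deltas=[3,-2,0,0,0,0,0,6,-3,0,0,0,0,0,9,-3,0,0,0,0,0,11,-3,0,0,0,0,0,11,-3,0,0,0,0,0])

```text
t: 2.8
tcp_pos: [0.5187, 0.2542, 0.2403]
tool_rot: [0.7, -0.109, 0.698, 0.111]
force: [-0.5, 1.9, 5.1]
width: -0.0002
```

Emit:
step_arm(deltas=[4,2,0,0,0,0,0,10,4,0,0,0,0,0,17,6.5,0,0,0,0,0,24,9,0,0,0,0,0,32,11,0,0,0,0,0,40,13.3,0,0,0,0,0,48,15,0,0,0,0,0,56,16.5,0,0,0,0,0,63,17.5,0,0,0,0,0,70,18,0,0,0,0,0])

```text
t: 3.8
tcp_pos: [0.5136, 0.2717, 0.1702]
tool_rot: [0.7, -0.109, 0.697, 0.111]
force: [-1.2, 2.3, 6.1]
width: -0.0002
```

Emit:
step_arm(deltas=[8,1,0,0,0,0,0,16,1.5,0,0,0,0,0,24,1.5,0,0,0,0,0,32,1,0,0,0,0,0,40,0.5,0,0,0,0,0,48,-0.5,0,0,0,0,0,56,-1.5,0,0,0,0,0,62,-2.5,0,0,0,0,0,66,-3,0,0,0,0,0,68,-3.5,0,0,0,0,0])

```text
t: 4.8
tcp_pos: [0.5159, 0.2663, 0.1021]
tool_rot: [0.7, -0.11, 0.697, 0.109]
force: [1.2, -2.4, 7.5]
width: 0.0
```

Run:
```python
from h import *
b=r.snapshot("side");t=r.snapshot("top")
cv2.imwrite("pics/p2.png",np.hstack([cv2.resize(b[90:330,150:330],(360,480),interpolation=2),cv2.resize(t[140:290,190:390],None,fx=2.2,fy=3.2)[:480]])[:, :800])
```

```text
(no output)
```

View pics/p2.png

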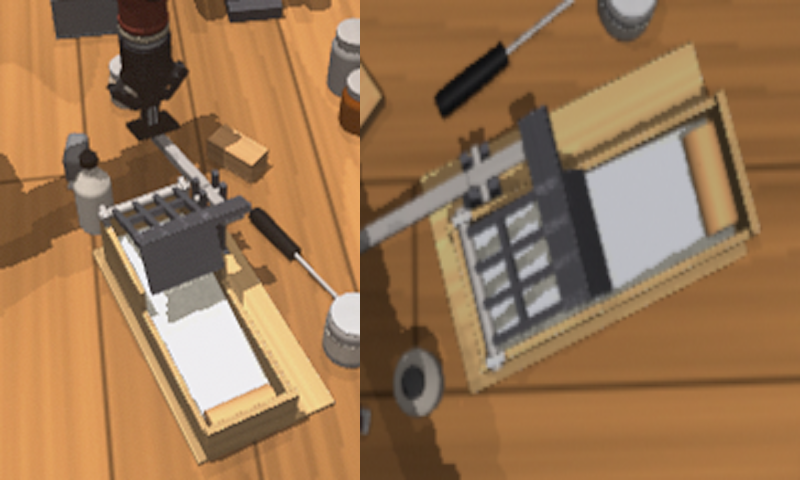

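Emit:
step_arm(deltas=[0,0,0,0,0,0,0,0,0,0,0,0,0,0,0,0,0,0,0,0,0,0,0,0,0,0,0,0,0,0,0,0,0,0,0,0,0,0,0,0,0,0,0,0,0,0,0,0,0])

```text
t: 5.6
tcp_pos: [0.516, 0.2665, 0.1026]
tool_rot: [0.7, -0.11, 0.697, 0.109]
force: [0.9, -3.3, 7.4]
width: 0.0003
```

Run:
```python
from h import *
np.set_printoptions(precision=4,suppress=True)
t=r.snapshot("top");b=r.snapshot("side")
cv2.imwrite("pics/p3.png",np.hstack([cv2.resize(b[90:330,150:330],(360,480),interpolation=2),cv2.resize(t[140:290,190:390],None,fx=2.2,fy=3.2)[:480]])[:, :800])
u,v=190+712/2.2,140+180/3.2
O=plane("top",235.1,208.2,.13)-0.0*U
pin=np.array([.5769,.0641,0]); o=pin-.03*U-.085*V
for z in (.06,.07):
  p=plane("top",u,v,z); print((p-o)@U,(p-o)@V)
```

```text
0.7097525810535209 -0.14730679796895885
0.7043926189545628 -0.14679637115267558
```

View pics/p3.png

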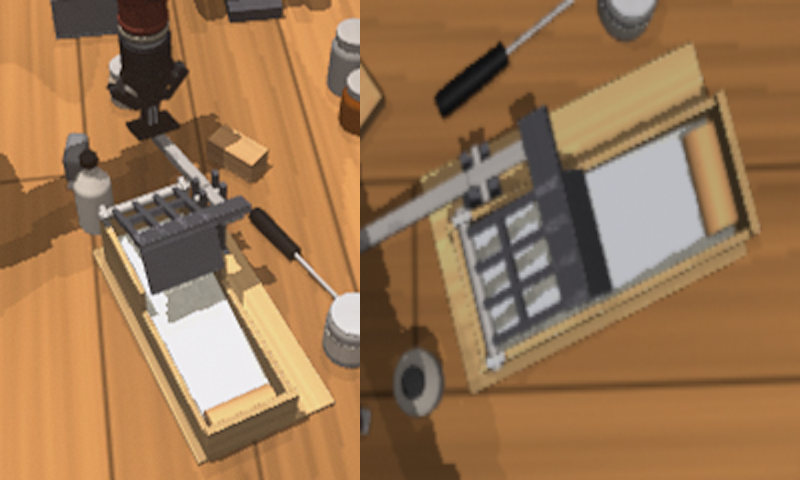

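Emit:
step_arm(deltas=[-2,0.5,0,0,0,0,0,-6,1,0,0,0,0,0,-11,2,0,0,0,0,0,-16,2.5,0,0,0,0,0,-22,3.5,0,0,0,0,0,-28,4,0,0,0,0,0,-34,4.5,0,0,0,0,0,-40,5,0,0,0,0,0,-46,5,0,0,0,0,0,-52,5,0,0,0,0,0])

```text
t: 6.7
tcp_pos: [0.5119, 0.2716, 0.1527]
tool_rot: [0.698, -0.11, 0.699, 0.11]
force: [2.1, -2.6, 3.7]
width: -0.0001
```

Run:
```python
from h import *
pin=np.array([.5769,.0641,0]); o=pin-.03*U-.085*V
for z in (.06,.08):
  p=plane("top",350,196.2,z); print((p-o)@U,(p-o)@V)
```

```text
0.2982245484346216 -0.0024334447056344882
0.2937474665492638 -0.003610306484965589
```

Emit:
step_arm(deltas=[-5,0,0,0,0,0,0,-10,-0.3,0,0,0,0,0,-15,-1,0,0,0,0,0,-20,-1.5,0,0,0,0,0,-25,-2,0,0,0,0,0,-30,-3,0,0,0,0,0,-35,-4,0,0,0,0,0,-40,-5,0,0,0,0,0,-44,-6,0,0,0,0,0,-48,-7,0,0,0,0,0])

```text
t: 7.7
tcp_pos: [0.5139, 0.2659, 0.201]
tool_rot: [0.698, -0.109, 0.699, 0.11]
force: [-0.7, 2.9, 5.7]
width: 0.0001
```

d = 38 mm left; slower now.

Emit:
step_arm(deltas=[-4,-1,0,0,0,0,0,-8,-2,0,0,0,0,0,-12,-3,0,0,0,0,0,-15,-4,0,0,0,0,0,-18,-5,0,0,0,0,0,-21,-6,0,0,0,0,0,-24,-7.5,0,0,0,0,0,-27,-8.5,0,0,0,0,0,-29,-9.5,0,0,0,0,0,-31,-10.5,0,0,0,0,0])

```text
t: 8.7
tcp_pos: [0.5173, 0.2557, 0.232]
tool_rot: [0.699, -0.109, 0.698, 0.11]
force: [-0.6, 1.9, 4.9]
width: 0.0001
```

Emit:
step_arm(deltas=[-1.5,-0.5,0,0,0,0,0,-3,-1,0,0,0,0,0,-4.5,-1.5,0,0,0,0,0,-6,-2,0,0,0,0,0,-7.5,-2.7,0,0,0,0,0,-9,-3.3,0,0,0,0,0,-10,-3.5,0,0,0,0,0,-11,-3.5,0,0,0,0,0,-12,-3.5,0,0,0,0,0,-12,-3.5,0,0,0,0,0])

```text
t: 9.7
tcp_pos: [0.5186, 0.2513, 0.2434]
tool_rot: [0.699, -0.11, 0.698, 0.109]
force: [1.3, -0.3, 4.9]
width: -0.0001
```

Emit:
step_arm(deltas=[-1,0,0,0,0,0,0,-2,0,0,0,0,0,0,-3,0,0,0,0,0,0,-4,0,0,0,0,0,0,-5,0,0,0,0,0,0,-5,0,0,0,0,0,0])

```text
t: 10.3
tcp_pos: [0.518, 0.2517, 0.2478]
tool_rot: [0.698, -0.11, 0.699, 0.11]
force: [0.3, -0.1, -0.5]
width: -0.0003
```

Contact is gone; I'll retreat upward and check.

Emit:
step_arm(deltas=[-3,0,0,0,0,0,0,-8,0,0,0,0,0,0,-16,0,0,0,0,0,0,-30,0,0,0,0,0,0,-45,0,0,0,0,0,0,-55,0,0,0,0,0,0,-60,0,0,0,0,0,0,-60,0,0,0,0,0,0])

```text
t: 11.1
tcp_pos: [0.5191, 0.2519, 0.31]
tool_rot: [0.699, -0.11, 0.698, 0.11]
force: [-0.6, -0.5, 0.2]
width: 0.0
```

Run:
```python
from h import *
s=r.read_state();print(s["t"],s["force"])
b=r.snapshot("side");t=r.snapshot("top")
cv2.imwrite("pics/p4.png",np.hstack([cv2.resize(b[90:330,150:330],(360,480),interpolation=2),cv2.resize(t[140:290,190:390],None,fx=2.2,fy=3.2)[:480]])[:, :800])
```

```text
11.1 [-0.58033669 -0.51307853  0.16370839]
```

View pics/p4.png

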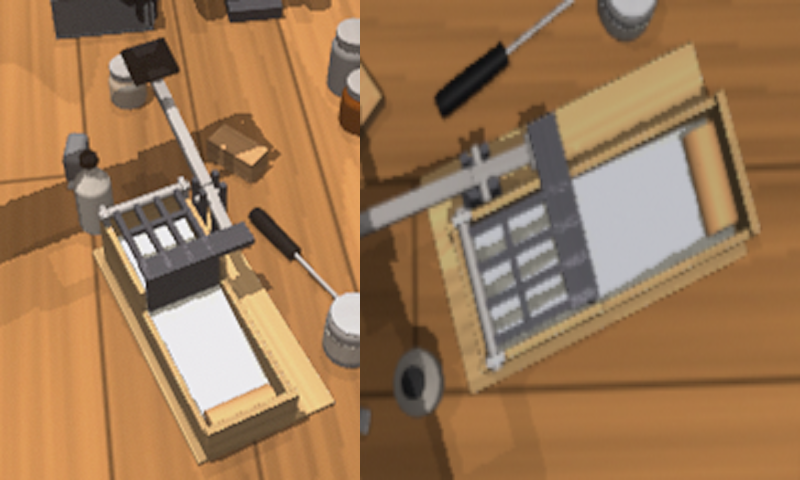

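Run:
```python
from h import *
b=r.snapshot("side");t=r.snapshot("top")
a0=cv2.imread("pics/side0.png");t0=cv2.imread("pics/top0.png")
d=lambda a,b:cv2.absdiff(a,b).max(2)
cv2.imwrite("pics/d4.png",np.hstack([cv2.resize(d(b,a0)[90:330,150:330],(360,480)),cv2.resize(d(t,t0)[140:290,190:390],None,fx=2.2,fy=3.2)[:480]]))
```

```text
(no output)
```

View pics/d4.png

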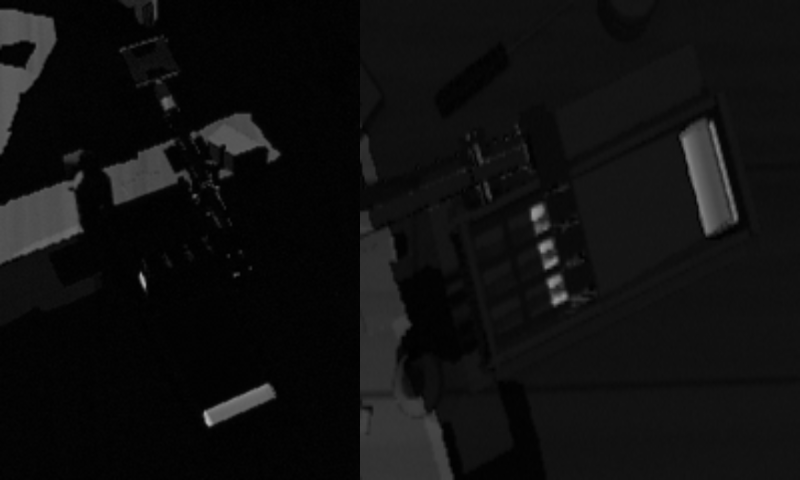

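Run:
```python
from h import *
print(r.hand_in(), r.read_state()["t"])
```

```text
the job is handed in; nothing more can be done
the job is handed in; nothing more can be done
```

The billet is out at its end stop, the grate is shut again, and I handed the job in at about 11 s of the 38 s allowed.

- **Pressing:** I pushed the pad about 140 mm down its arc with closed fingertips. The vertical force was 5 to 7.5 N, and I held the lever there while the billet rolled off.
- **Return:** I let the lever up over about 4 s, slowing towards the end, and lifted clear straight up. The fingers lost contact only after the pad was back at its starting height, so the grate cannot have dropped from any height.
- **Billet:** I measured its centre at x ≈ 298 mm, against the 302 mm expected. It did not move between two pictures taken about 0.8 s apart.
- **Grate and lever:** Compared with the first pictures, the grate lies where it started. The lever's pin is still in its fork, though the lever's outline shows a very slight shift there.
- **Surroundings:** The tools and containers in view are unmoved, apart from changes in the arm's shadow. The fingers read near-zero force before hand-in.

My first calculation of the billet's position was wrong because I misread the picture coordinates. I redid it before relying on it.

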